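Sweep the finished dice into the box

TASK

Four finished horn dice lie on the raised work board. With the fingertips, sweep all four across the board and over its open edge so that they drop into the olive-wood box standing against it; push them only, do not lift any. Leave the walnut checker and the bronze punch lying where they are on the board, the box's lid up, and the other things on the counter alone.

Things in the scene. Friction and masses are not known exactly. Their poses are not given: they have to be found in the camera images.
- board: wooden work board, fixed, 230 x 280 mm, on battens: its top is 60 mm above the counter. Origin: centre of its outline at counter level. +y points to its open edge, 140 mm from the origin, where the box stands. The other edges carry a rim 10 mm wide, 12 mm above the top: inner faces at x = -105 and +105 mm and y = -130 mm. The top is flat and runs level to the open edge
- box: olive-wood box, fixed, open top, outside 130 x 230 x 56 mm, walls and floor 6 mm, leather-lined. One long side stands 1 mm off the open edge of the board, its rim 4 mm below the top of the board. Origin: centre of its underside. +x (the 130 mm way) points away from the board, to the lid hinge; y runs along the 230 mm side
- box_lid (a joint): hinged lid of the box, 130 x 230 x 8 mm, on the long rim farthest from the board; 0 is shut, about 1.6 to 1.9 rad is propped open (1.9 is its stop). The stiff hinge leaves it where it is; upright it reaches about 190 mm above the counter
- die1: finished horn die, a 20 mm cube with pips, 10 to 17 g, lying loose on the board, any yaw. Origin: its centre, 10 mm above the board's top (70 mm above the counter)
- die2: finished horn die, a 20 mm cube with pips, 10 to 17 g, lying loose on the board, any yaw. Origin: its centre, 10 mm above the board's top (70 mm above the counter)
- die3: finished horn die, a 20 mm cube with pips, 10 to 17 g, lying loose on the board, any yaw. Origin: its centre, 10 mm above the board's top (70 mm above the counter)
- die4: finished horn die, a 20 mm cube with pips, 10 to 17 g, lying loose on the board, any yaw. Origin: its centre, 10 mm above the board's top (70 mm above the counter)
- boxdie1: horn die of the same make, 20 mm, already lying in the box. Origin: its centre
- boxdie2: horn die of the same make, 20 mm, already lying in the box. Origin: its centre
- checker: walnut backgammon checker, a loose round disc 36 mm across and 9 mm high lying among the dice on the board, in one of the places a die could have, so it may lie between a die and the box. Origin: centre of its underside
- file: file with a brass handle, 240 mm long, 25 mm high, lying on the counter right of the board. Origin: underside, where blade meets handle; x along the blade
- bowl: chipped blue ceramic bowl, 124 mm across, 58 mm high, on the counter right of the board. Origin: centre of its underside
- polish: small jar of polish with a metal cap, 60 mm across, 55 mm high, on the counter right of the board. Origin: centre of its underside
- hornbar: sawn bar of dark horn, 95 x 22 x 22 mm, on the counter left of the box. Origin: centre of its underside
- mallet: wooden mallet lying on the counter left of the box, head 52 mm thick and 85 mm long, handle 170 mm. Origin: underside of the head; the handle points to -x
- punch: bronze pip punch, loose, 102 mm long, 10 mm wide and 12 mm high, lying on the board along the end rim, behind the dice. Origin: underside, near its middle; x runs along it: head at -48 mm, point at +54 mm

How it is judged:
By the outcome, as a careful person would: the job done as asked, in the order asked, and still so for the second after the job is handed in, with the robot touching nothing.
It also fails if it takes over 59 s, if anything falls off the work surface, if the arm or the gripper's body presses on something with over 40 N, if the wrist force passes 120 N, or if a joint passes its speed limit or range.

ROBOT

A 6-joint arm with a two-finger parallel gripper is mounted at the origin on the work surface. World frame = base frame: x ahead of the robot, y to its left, z up, the work surface at z = 0. Lengths are in m, angles in rad, forces in N, time in s.
With the tool pointing down it reaches from about 0.275 to 0.975 m from the base axis. Payload 8.4 kg.
Tool frame: the origin (TCP) lies at the very end of the fingers, on their centre line; the grasp point (between the pads) lies bot.grip_point_offset behind it (bot.grip_point_offset is the distance from the TCP to the grasp point, in m); z points along the fingers, y is the line along which they close (so a half turn about z gives the same grasp; the last joint's range is limited). The gripper opens to 92 mm and grips with 3 to 60 N. Pads are 20 mm wide; open, the fingers measure 128 mm over their backs; the gripper's body (75 mm by 189 mm) begins 69 mm behind the grasp point.
Start: joints at [-1.227, 0.353, 1.633, -0, 1.155, -0.002], TCP at [0.212, -0.588, 0.215] pointing down, gripper open.
Joint ranges: [-2.63, 2.63], [-0.92, 2.1], [0.06, 2.66], [-1.3, 4.44], [0, 2.69], [-3.02, 3.02]. Speed limits (rad/s): [2.22, 2.22, 2.79, 3.14, 3.14, 3.14].

INTERFACE

Orientations are given as a rotation vector (axis times angle).
In Python, from station import status, snapshot, calibration, bot, spotter gives the robot as it stands.
- The arm moves only by the tool play_rows, never from a script. Its arguments are lists of equal length, an entry for each row: "linear": the shift along the tool's x, y, z each as a share of 0.25 m, from -1 to 1, a list of three; "turn": the turn, a rotation vector about the tool's x, y, z each as a share of 120 degrees, from -1 to 1, a list of three. A call has 1 to 12 rows; each row is the pose to reach, as a shift and turn from the pose commanded when the call began, along the tool's axes at that moment; what a row does not reach only later rows make up. A row lasts 1/12 s, in which the tool goes at most 41.7 mm and 7.16 degrees, less where a joint would pass 70% of its speed; a pose out of reach is approached as far as the arm can. A call with a number of a shift or a turn outside -1 to 1 is refused whole. A call with a gripper value outside its range is refused whole. "grip" is the opening, from 0 (shut) to 1 (fully open), set as the call begins (left out, the last holds). The fingers move at their own pace and stop on an object; "newtons" is the grip in N (left out, the last holds). Time passes only in rows, so rows that repeat a pose let the fingers close. It gives the time, the measured TCP pose, the force, the opening and the grip force at its end, in the units of the state.
- status.observe(): the state, without advancing time (a new reading comes with each control period).
- snapshot(name): name is "side" or "top" or "wrist"; returns (picture, depth): 384x512x3 uint8, red, green, blue; 384x512 float32, m along the optical axis (not along the pixel's ray), 0 where there is no reading.
- calibration(name): a dict with "fx", "fy", "cx", "cy" (pixels), "k1" (the pictures are not rectified: a ray, as slopes to the right and down, at radius r is drawn at 1 + k1 r^2 times it, then the intrinsics apply), "R" (3x3) and "t" (3): a world point X has camera coordinates R X + t; the wrist camera has in their place "tool_from_camera" (4x4, takes a point from camera to tool coordinates, whose origin is the TCP and whose axes are the flange's). Camera axes: x right, y down, z forward; pixel columns grow to the right and rows downward; lengths in m; the calibration is good to about 2 mm. A picture is of the moment at which its call begins: read the wrist's pose just before it. calibration takes no time and is no camera call.
- bot.finish_job(): hands the job in; it is judged then, once.
Trained networks look in the newest picture that a camera, given by its name, has taken for a name from the list of things; names that differ only in an ending like _2 or _b are one class to them, and where a whole thing is asked for, a point or a joint stands for the part that bears it (a point fixed in the world has none). Each returns a list of dicts, best first, with "p" (0 to 1); they miss things now and then, are a little off and sometimes report something else, mostly with a low value. They report only what shows in the picture. A call takes as long as a camera call.
- spotter.regions_of(camera, target): "mask" (384x512 bool, what is visible of it) and "rect" ([left, top, right, bottom] in pixels, round what is visible of it).
- spotter.mark_of(camera, target): "uv" ([column, row] in pixels: a listed point, or the origin of a listed thing).
The state is a dict: "time": time; "qpos": joint angles; "joint_vel": joint speeds; "joint_efforts": joint torques, N m; "ee_pos": TCP position; "eef_rot": TCP orientation; "contact_force": force on the tool from outside, world axes, zero at the start; "torque": the same for the moment, N m; "opening": opening from 0.0 (shut) to 1.0 (fully open); "grip_force": force on a finger pad.
Only numpy, scipy, OpenCV 4.12 (cv2) and the standard library are available. Lean on these libraries where they do the work, as an engineer would, in place of code of your own. Each camera call takes 0.05 s, during which the arm holds its last target. There are 200 camera calls.

## Working session

There is one attempt and no reset: what is moved stays moved. The work goes in short steps, Python scripts to look and compute and a tool call to move; the robot and the scene stay as the last step left them, time stands still between calls to the robot, and variables do not carry over. Pictures are saved under pics/ and viewed, at most 10 in all, crops included, and the job is handed in when it is done.

Besides the shell and the picture viewer there is one more tool, called as a command line: name --argument value ..., lists and objects as JSON in quotes. play_rows: Moves the arm, as the interface text tells. Its arguments: {"type":"object","properties":{"linear":{"type":"array"},"turn":{"type":"array"},"grip":{"type":"number"},"newtons":{"type":"number"}},"required":["linear","turn"]}

```bash
ls; mkdir -p pics
cat > h.py <<'E'
import numpy as np, cv2
from scipy.spatial.transform import Rotation as Rn
from station import status, snapshot, calibration, bot, spotter
def save(n,f):
    p,d=snapshot(n); cv2.imwrite('pics/'+f,p[:,:,::-1]); return p,d
def world(n,uv,depth,c=None):
    """pixel(s)+depth -> world"""
    c=c or calibration(n); uv=np.atleast_2d(uv).astype(float)
    q=(uv-[c['cx'],c['cy']])/[c['fx'],c['fy']]; s=q.copy()
    for _ in range(20): s=q/(1+c['k1']*(s**2).sum(1,keepdims=True))
    X=np.c_[s,np.ones(len(s))]*np.reshape(depth,(-1,1))
    if 'R' in c: return (X-c['t'])@np.array(c['R'])
    T=np.array(c['tool_from_camera']); X=X@T[:3,:3].T+T[:3,3]
    o=status.observe(); return Rn.from_rotvec(o['eef_rot']).apply(X)+o['ee_pos']
E
python3 - <<'E'
from h import *
p,d=save('top','top1.png'); np.save('d_top.npy',d)
for t in ['die1','checker','punch','board','box','box_lid']:
    for r in spotter.regions_of('top',t)[:8]:
        m=r['mask']&(d>0); v,u=np.nonzero(m)
        if len(u)==0: continue
        X=world('top',np.c_[u,v],d[m]); print(t,round(r['p'],2),r['rect'],np.median(X,0).round(4),X.min(0).round(3),X.max(0).round(3))
p,d=save('side','side1.png')
for t in ['die1','checker','punch']:
    for r in spotter.regions_of('side',t)[:8]:
        m=r['mask']&(d>0); v,u=np.nonzero(m)
        if len(u)==0: continue
        X=world('side',np.c_[u,v],d[m]); print('side',t,round(r['p'],2),r['rect'],np.median(X,0).round(4),X.min(0).round(3),X.max(0).round(3))
print(status.observe(),bot.grip_point_offset)
E
```

```text
pics
die1 0.62 [292.6, 153.9, 297.6, 162.9] [ 0.606  -0.1444  0.0798] [ 0.596 -0.155  0.061] [ 0.622 -0.134  0.085]
die1 0.61 [393.1, 176.1, 426.1, 210.7] [ 0.5015 -0.5403  0.0278] [ 0.437 -0.587 -0.003] [ 0.567 -0.467  0.064]
die1 0.55 [286.0, 177.0, 291.7, 185.5] [ 0.5322 -0.1263  0.0802] [ 0.523 -0.136  0.07 ] [ 0.542 -0.119  0.085]
die1 0.52 [261.5, 180.9, 268.7, 186.2] [ 0.5232 -0.042   0.0799] [ 0.516 -0.052  0.074] [ 0.534 -0.035  0.085]
die1 0.48 [266.4, 154.8, 274.2, 170.3] [ 0.597  -0.0622  0.0794] [ 0.589 -0.072  0.064] [ 0.61  -0.052  0.085]
punch 0.53 [307.4, 178.5, 313.0, 206.3] [ 0.4941 -0.2013  0.0697] [ 0.451 -0.218  0.058] [ 0.538 -0.187  0.075]
board 0.58 [231.1, 135.7, 327.8, 220.2] [ 0.5472 -0.0928  0.0609] [ 0.403 -0.265 -0.001] [0.699 0.066 0.082]
box 0.95 [172.6, 109.6, 246.8, 204.5] [0.6092 0.1473 0.0293] [ 0.471  0.017 -0.007] [0.802 0.258 0.187]
box_lid 0.61 [175.1, 109.2, 208.0, 191.5] [0.6171 0.1864 0.1344] [ 0.502  0.142 -0.004] [0.738 0.249 0.187]
side die1 0.63 [265.6, 174.4, 271.0, 185.3] [ 0.5315 -0.1242  0.0773] [ 0.521 -0.137  0.062] [ 0.542 -0.113
[... 466 characters left out ...]
  0.071]
{'time': 0.55, 'qpos': array([-1.22738742e+00,  3.52981633e-01,  1.63340913e+00, -6.53692572e-05,
        1.15521477e+00, -2.40744539e-03]), 'joint_vel': array([ 0.00102811, -0.00060819, -0.00117713,  0.00182245,  0.00121928,
       -0.0010197 ]), 'joint_efforts': array([-1.84807672e-03, -5.93391931e+01, -3.34387493e+01,  6.95878873e-02,
        1.63690117e-02, -1.07968205e-05]), 'ee_pos': array([ 0.21182595, -0.58800138,  0.21459053]), 'eef_rot': array([-3.09473743e+00, -5.40544760e-01,  9.60121349e-05]), 'contact_force': array([ 0.13178915, -0.61087676, -0.50193225]), 'torque': array([ 0.05551372, -0.0441725 ,  0.0090012 ]), 'grip_force': 0.0, 'opening': 1.0009333182712337} 0.0187
```

Run:
```python
import cv2,numpy as np
from h import *
p=cv2.imread('pics/top1.png'); q=cv2.imread('pics/side1.png')
a=cv2.resize(p[95:235,160:345],None,fx=4.3,fy=4.2,interpolation=cv2.INTER_CUBIC); cv2.imwrite('pics/c1.png',a); cv2.imwrite('pics/side1b.png',q)
d=np.load('d_top.npy'); v,u=np.nonzero(d>0); X=world('top',np.c_[u,v],d[v,u])
# board-top points -> fit outline
m=(abs(X[:,2]-.060)<.004)&(X[:,0]>.38)&(X[:,0]<.72)&(X[:,1]>-.28)&(X[:,1]<.08)
r=(abs(X[:,2]-.072)<.004)&(X[:,0]>.38)&(X[:,0]<.72)&(X[:,1]>-.28)&(X[:,1]<.08)
im=np.zeros((384,512),np.uint8); im[v[m|r],u[m|r]]=1
n,l,s,_=cv2.connectedComponentsWithStats(im); k=1+np.argmax(s[1:,4]); print(s[k])
Y=X[(m|r)][l[v[m|r],u[m|r]]==k]
print(cv2.minAreaRect((Y[:,:2]*1000).astype(np.float32)), np.median(X[m,2]))
c=calibration('top'); print(c['t'],np.array(c['R']).round(3).tolist(),c['fx'])
```

```text
[ 229  136   99   86 5257]
((547.2392578125, -92.77850341796875), (287.2832336425781, 231.16529846191406), 76.25049591064453) 0.060371345917756544
[-0.03138678  0.48962871  1.12869   ] [[-0.007, -1.0, 0.013], [-0.984, 0.005, -0.177], [0.177, -0.014, -0.984]] 353.86464278197167
```

View pics/c1.png

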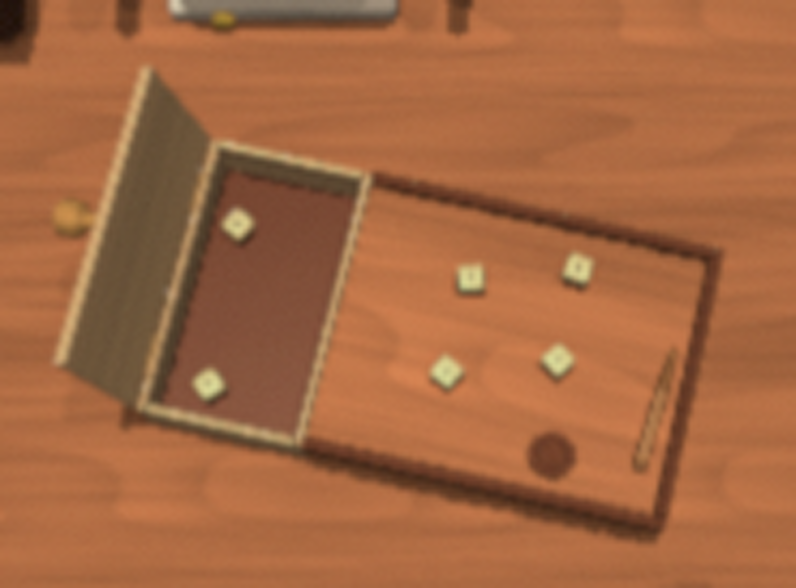

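```bash
cat >> h.py <<'E'
C=np.array([.547,-.093]); th=np.radians(-13.75)
bx=np.array([np.cos(th),np.sin(th)]); by=np.array([-np.sin(th),np.cos(th)])
def b2w(x,y): return C+x*bx+y*by
def w2b(P): P=np.atleast_2d(P)[:,:2]-C; return np.c_[P@bx,P@by]
def goal(*pts):
    "pts: (bx,by,z) targets with tool y along board +x; prints linear/turn shares from the present pose"
    o=status.observe(); R0=Rn.from_rotvec(o['eef_rot'])
    y=np.r_[bx,0]; z=np.array([0,0,-1.]); G=Rn.from_matrix(np.c_[np.cross(y,z),y,z])
    print('turn',((R0.inv()*G).as_rotvec()/np.radians(120)).round(3).tolist())
    for q in pts:
        w=np.r_[b2w(q[0],q[1]),q[2]]; print(q,w.round(3),(R0.inv().apply(w-o['ee_pos'])/.25).round(3).tolist())
E
python3 -c "
from h import *
goal((0,-.03,.3)); print(np.array(calibration('wrist')['tool_from_camera']).round(3))"
```

```text
turn [-0.0, 0.0, -0.47]
(0, -0.03, 0.3) [ 0.54  -0.122  0.3  ] [1.866, -1.308, -0.342]
[[ 0.    -0.959 -0.284  0.08 ]
 [ 1.     0.    -0.     0.001]
 [ 0.    -0.284  0.959 -0.171]
 [ 0.     0.     0.     1.   ]]
```

play_rows --linear '[[0.95,-0.65,-0.34],[0.95,-0.65,-0.34],[0.95,-0.65,-0.34],[0.95,-0.65,-0.34],[0.95,-0.65,-0.34],[0.95,-0.65,-0.34],[0.95,-0.65,-0.34],[0.95,-0.65,-0.34],[0.95,-0.65,-0.34]]' --turn '[[0,0,0],[0,0,0],[0,0,0],[0,0,0],[0,0,0],[0,0,0],[0,0,0],[0,0,0],[0,0,0]]' --grip 0.15

```text
time: 1.3
ee_pos: [0.3819, -0.3532, 0.3008]
eef_rot: [3.092, 0.546, 0.003]
contact_force: [-0.7, -1.1, -0.2]
opening: 0.366
grip_force: 0.0
```

play_rows --linear '[[0.916,-0.658,0],[0.916,-0.658,0],[0.916,-0.658,0],[0.916,-0.658,0],[0.916,-0.658,0],[0.916,-0.658,0],[0.916,-0.658,0],[0.916,-0.658,0],[0.916,-0.658,0],[0.916,-0.658,0],[0.916,-0.658,0],[0.916,-0.658,0]]' --turn '[[0,0,-0.47],[0,0,-0.47],[0,0,-0.47],[0,0,-0.47],[0,0,-0.47],[0,0,-0.47],[0,0,-0.47],[0,0,-0.47],[0,0,-0.47],[0,0,-0.47],[0,0,-0.47],[0,0,-0.47]]'

```text
time: 2.3
ee_pos: [0.5393, -0.1237, 0.2994]
eef_rot: [-2.476, -1.933, 0.001]
contact_force: [-0.2, -0.3, -0.3]
opening: 0.154
grip_force: 0.0
```

```bash
cat > look.py <<'E'
from h import *
import sys
p,d=save('wrist',sys.argv[1])
for t in ['die1','checker','punch']:
    for r in spotter.regions_of('wrist',t)[:8]:
        m=r['mask']&(d>0); v,u=np.nonzero(m)
        if len(u)<20: continue
        X=world('wrist',np.c_[u,v],d[m]); k=X[:,2]>np.percentile(X[:,2],95)-.004
        b=w2b(X[k]); print(t,round(r['p'],2),np.round(r['rect']),'top z',X[k,2].mean().round(4),'b mid',((b.min(0)+b.max(0))/2).round(4),'ext',np.ptp(b,axis=0).round(3))
v,u=np.mgrid[0:384:2,0:512:2]; g=d[v,u]>0; X=world('wrist',np.c_[u[g],v[g]],d[v,u][g]); b=w2b(X)
for lo,hi in((.057,.064),(.069,.076)):
    m=(X[:,2]>lo)&(X[:,2]<hi)&(abs(b[:,0])<.14)&(abs(b[:,1])<.17); print('band',lo,np.percentile(b[m],[.5,99.5],axis=0).round(4).tolist())
    if lo>.065:
        for s in(-1,1):
            k=m&(s*b[:,0]>.1)&(abs(b[:,0])<.12); print('rim fit',np.polyfit(b[k,1],b[k,0],1).round(4),k.sum())
        k=m&(b[:,1]<-.128); print('end rim',np.median(b[k,1]),k.sum())
print(status.observe()['time'])
E
python3 look.py w1.png; python3 -c "
from h import *
o=status.observe();print(o['ee_pos'],o['eef_rot'],o['opening']);goal((-.02,-.068,.12))"
```

```text
die1 0.72 [306. 150. 323. 173.] top z 0.0805 b mid [ 0.0726 -0.0355] ext [0.021 0.02 ]
die1 0.71 [222.  88. 243. 110.] top z 0.0806 b mid [-0.0308  0.043 ] ext [0.024 0.024]
die1 0.64 [244. 158. 265. 176.] top z 0.0804 b mid [-0.0023 -0.0353] ext [0.023 0.023]
die1 0.61 [285.  92. 304. 110.] top z 0.0806 b mid [0.0461 0.0421] ext [0.023 0.022]
checker 0.88 [191. 156. 219. 185.] top z 0.0691 b mid [-0.0731 -0.0482] ext [0.034 0.035]
punch 0.57 [207. 215. 268. 226.] top z 0.0724 b mid [-0.0269 -0.0727] ext [0.086 0.102]
band 0.057 [[-0.1029, -0.1312], [0.1068, 0.1417]]
band 0.069 [[-0.1125, -0.1417], [0.1166, 0.1362]]
rim fit [-0.0038 -0.1072] 451
rim fit [-0.0004  0.111 ] 448
end rim -0.13553559961720313 205
2.5
[ 0.53963068 -0.12293812  0.29969474] [2.47373872e+00 1.93626161e+00 9.38007478e-05] 0.15628052724507838
turn [0.0, 0.0, -0.001]
(-0.02, -0.068, 0.12) [ 0.511 -0.154  0.12 ] [-0.149, -0.08, 0.719]
```

View pics/w1.png

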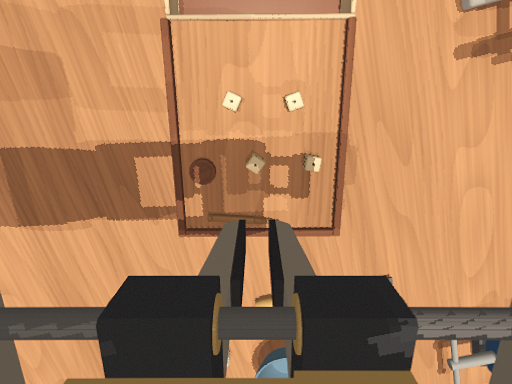

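play_rows --linear '[[-0.15,-0.076,0.1],[-0.15,-0.076,0.25],[-0.15,-0.076,0.4],[-0.15,-0.076,0.55],[-0.15,-0.076,0.7],[-0.15,-0.076,0.8],[-0.15,-0.076,0.88],[-0.15,-0.076,0.93],[-0.15,-0.076,0.94],[-0.15,-0.076,0.94]]' --turn '[[0,0,0],[0,0,0],[0,0,0],[0,0,0],[0,0,0],[0,0,0],[0,0,0],[0,0,0],[0,0,0],[0,0,0]]'

```text
time: 3.33
ee_pos: [0.512, -0.1542, 0.064]
eef_rot: [-2.472, -1.937, 0.001]
contact_force: [0.8, -0.0, 0.0]
opening: 0.152
grip_force: 0.0
```

play_rows --linear '[[0.03,0,0],[0.06,0,0],[0.1,0,0],[0.14,0,0],[0.18,0,0],[0.22,0,0],[0.26,0,0],[0.3,0,0],[0.34,0,0],[0.38,0,0],[0.42,0,0],[0.45,0,0]]' --turn '[[0,0,0],[0,0,0],[0,0,0],[0,0,0],[0,0,0],[0,0,0],[0,0,0],[0,0,0],[0,0,0],[0,0,0],[0,0,0],[0,0,0]]'

```text
time: 4.33
ee_pos: [0.5396, -0.0437, 0.0645]
eef_rot: [-2.472, -1.939, -0.0]
contact_force: [0.0, 0.9, 0.1]
opening: 0.151
grip_force: 0.1
```

```bash
python3 -c "
from h import *
o=status.observe();print(w2b(o['ee_pos']),o['ee_pos'][2],o['contact_force']);goal((-.019,.157,.064))"; python3 look.py w2.png
```

```text
[[-0.01894292  0.04611299]] 0.06452950232205852 [0.02416247 0.85894481 0.12679449]
turn [-0.0, -0.0, -0.0]
(-0.019, 0.157, 0.064) [0.566 0.064 0.064] [0.444, -0.0, 0.002]
die1 0.75 [342. 220. 390. 271.] top z 0.0802 b mid [0.0454 0.0429] ext [0.023 0.023]
die1 0.71 [206. 184. 248. 228.] top z 0.0803 b mid [-0.0353  0.0652] ext [0.02  0.021]
die1 0.68 [254. 188. 292. 229.] top z 0.0803 b mid [-0.0102  0.0657] ext [0.02 0.02]
band 0.057 [[-0.1033, -0.0685], [0.1078, 0.1401]]
band 0.069 [[-0.1123, -0.0606], [0.1163, 0.1343]]
rim fit [ 0.0026 -0.1071] 1070
rim fit [-0.0093  0.1107] 1261
end rim nan 0
4.5333
  return _methods._mean(a, axis=axis, dtype=dtype,
  ret = ret.dtype.type(ret / rcount)
```

View pics/w2.png

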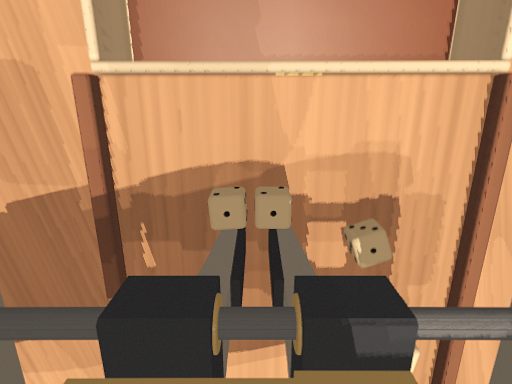

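The view shows two dice at (227,208) and (272,208), squared up flat against the fingers. The third is clear at (368,242). I'll push on over the edge.

play_rows --linear '[[0.04,0,0],[0.08,0,0],[0.12,0,0],[0.16,0,0],[0.2,0,0],[0.24,0,0],[0.28,0,0],[0.32,0,0],[0.36,0,0],[0.4,0,0],[0.44,0,0],[0.46,0,0]]' --turn '[[0,0,0],[0,0,0],[0,0,0],[0,0,0],[0,0,0],[0,0,0],[0,0,0],[0,0,0],[0,0,0],[0,0,0],[0,0,0],[0,0,0]]'

```text
time: 5.53
ee_pos: [0.5671, 0.0682, 0.0646]
eef_rot: [-2.472, -1.939, -0.001]
contact_force: [-0.4, 0.4, 0.5]
opening: 0.152
grip_force: 0.0
```

play_rows --linear '[[0,0,-0.1],[0,0,-0.25],[0,0,-0.4],[0,0,-0.5],[0,0,-0.5],[0,0,-0.5]]' --turn '[[0,0,0],[0,0,0],[0,0,0],[0,0,0],[0,0,0],[0,0,0]]'

```text
time: 6.03
ee_pos: [0.5677, 0.067, 0.1912]
eef_rot: [2.471, 1.938, 0.004]
contact_force: [-0.1, 0.5, 0.2]
opening: 0.15
grip_force: 0.0
```

```bash
python3 -c "
from h import *
save('top','t2.png');d=snapshot('top')[1]
for r in spotter.regions_of('top','die1'):
    m=r['mask']&(d>0); v,u=np.nonzero(m); X=world('top',np.c_[u,v],d[m]); print(round(r['p'],2),w2b(np.median(X,0)).round(3),np.median(X[:,2]).round(3))
goal((.057,-.068,.19),(.057,-.068,.064),(.057,.16,.064))"
```

```text
0.49 [[ 0.009 -0.021]] 0.061
0.36 [[ 0.069 -0.036]] 0.08
turn [-0.001, 0.0, -0.0]
(0.057, -0.068, 0.19) [ 0.586 -0.173  0.19 ] [-0.91, 0.308, -0.007]
(0.057, -0.068, 0.064) [ 0.586 -0.173  0.064] [-0.91, 0.309, 0.497]
(0.057, 0.16, 0.064) [0.64  0.049 0.064] [0.002, 0.308, 0.496]
```

play_rows --linear '[[-0.15,0.05,0],[-0.31,0.1,0],[-0.47,0.16,0],[-0.63,0.22,0],[-0.79,0.27,0],[-0.91,0.305,0],[-0.91,0.305,0.1],[-0.91,0.305,0.25],[-0.91,0.305,0.38],[-0.91,0.305,0.46],[-0.91,0.305,0.5],[-0.91,0.305,0.5]]' --turn '[[0,0,0],[0,0,0],[0,0,0],[0,0,0],[0,0,0],[0,0,0],[0,0,0],[0,0,0],[0,0,0],[0,0,0],[0,0,0],[0,0,0]]'

```text
time: 7.18
ee_pos: [0.5844, -0.1718, 0.0622]
eef_rot: [-2.469, -1.936, 0.005]
contact_force: [0.3, -0.4, 0.5]
opening: 0.149
grip_force: 0.0
```

play_rows --linear '[[0.03,0,0],[0.06,0,0],[0.1,0,0],[0.14,0,0],[0.18,0,0],[0.22,0,0],[0.26,0,0],[0.3,0,0],[0.34,0,0],[0.38,0,0],[0.42,0,0],[0.45,0,0]]' --turn '[[0,0,0],[0,0,0],[0,0,0],[0,0,0],[0,0,0],[0,0,0],[0,0,0],[0,0,0],[0,0,0],[0,0,0],[0,0,0],[0,0,0]]'

```text
time: 8.18
ee_pos: [0.6136, -0.0619, 0.0646]
eef_rot: [-2.472, -1.939, -0.0]
contact_force: [0.8, -0.6, 0.0]
opening: 0.148
grip_force: 0.1
```

```bash
python3 look.py w3.png 2>/dev/null; python3 -c "
from h import *
goal((.057,.16,.064))"
```

```text
die1 0.95 [225. 186. 263. 229.] top z 0.0802 b mid [0.0504 0.0654] ext [0.02 0.02]
die1 0.95 [ 71.  16. 117.  63.] top z 0.0262 b mid [-0.0464  0.1607] ext [0.022 0.022]
die1 0.77 [127.   0. 167.  27.] top z 0.0262 b mid [-0.0121  0.1755] ext [0.02  0.012]
die1 0.72 [266. 183. 304. 233.] top z 0.0802 b mid [0.0724 0.065 ] ext [0.021 0.021]
checker 0.91 [ 36. 336. 100. 384.] top z 0.0687 b mid [-0.0395 -0.0028] ext [0.104 0.128]
band 0.057 [[-0.1031, -0.069], [0.1069, 0.1393]]
band 0.069 [[-0.1028, -0.0631], [0.1164, 0.1351]]
rim fit [ 0.0003 -0.1026] 18
rim fit [-0.0016  0.1112] 940
end rim nan 0
8.3833
turn [-0.0, 0.0, -0.0]
(0.057, 0.16, 0.064) [0.64  0.049 0.064] [0.46, -0.001, 0.002]
```

View pics/w3.png

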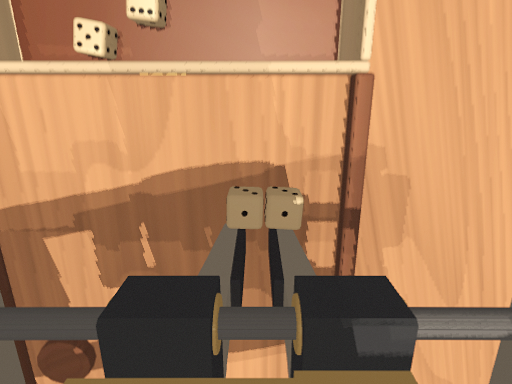

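The first two dice are in the box at (95,38) and (147,12). The other two are flat against the fingers at (245,208) and (284,208), so I'll finish this sweep.

play_rows --linear '[[0.04,0,0],[0.08,0,0],[0.12,0,0],[0.16,0,0],[0.2,0,0],[0.24,0,0],[0.28,0,0],[0.32,0,0],[0.36,0,0],[0.4,0,0],[0.44,0,0],[0.46,0,0]]' --turn '[[0,0,0],[0,0,0],[0,0,0],[0,0,0],[0,0,0],[0,0,0],[0,0,0],[0,0,0],[0,0,0],[0,0,0],[0,0,0],[0,0,0]]'

```text
time: 9.38
ee_pos: [0.6412, 0.0501, 0.0646]
eef_rot: [-2.471, -1.939, -0.001]
contact_force: [-0.2, -0.0, -0.2]
opening: 0.152
grip_force: 0.0
```

play_rows --linear '[[0,0,-0.1],[0,0,-0.25],[0,0,-0.4],[0,0,-0.55],[0,0,-0.7],[-0.15,0,-0.8],[-0.3,0,-0.9],[-0.45,0,-0.9],[-0.6,0,-0.9],[-0.6,0,-0.9],[-0.6,0,-0.9]]' --turn '[[0,0,0],[0,0,0],[0,0,0],[0,0,0],[0,0,0],[0,0,0],[0,0,0],[0,0,0],[0,0,0],[0,0,0],[0,0,0]]'

```text
time: 10.3
ee_pos: [0.6046, -0.0987, 0.2898]
eef_rot: [2.475, 1.934, 0.0]
contact_force: [0.4, -0.2, -1.4]
opening: 0.15
grip_force: 0.0
```

```bash
python3 look.py w4.png 2>/dev/null
```

```text
die1 0.81 [189.  13. 214.  35.] top z 0.0259 b mid [-0.0127  0.1821] ext [0.021 0.021]
die1 0.79 [164.  25. 187.  48.] top z 0.0261 b mid [-0.0473  0.1625] ext [0.021 0.022]
die1 0.79 [283.  15. 297.  39.] top z 0.0261 b mid [0.0983 0.173 ] ext [0.022 0.023]
die1 0.65 [246.   5. 265.  32.] top z 0.0259 b mid [0.0565 0.1885] ext [0.023 0.024]
checker 0.72 [149. 187. 178. 215.] top z 0.0684 b mid [-0.0739 -0.0462] ext [0.036 0.035]
punch 0.8 [166. 241. 213. 252.] top z 0.0697 b mid [-0.0382 -0.1144] ext [0.062 0.014]
band 0.057 [[-0.1034, -0.1299], [0.106, 0.1377]]
band 0.069 [[-0.1128, -0.139], [0.1165, 0.1383]]
rim fit [-0.006  -0.1071] 429
rim fit [-0.007   0.1115] 364
end rim -0.13500637589037182 158
10.5
```

View pics/w4.png

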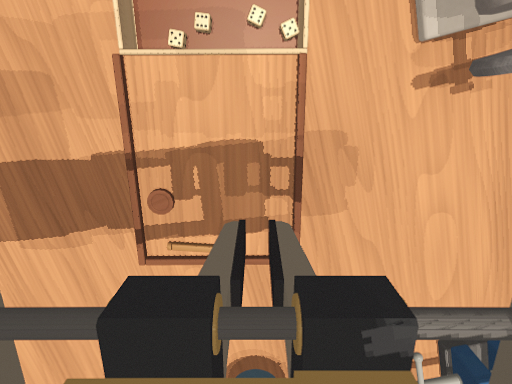

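All four dice lie in the box, at (177,38), (203,21), (257,16) and (289,29). The checker at (160,200) and the punch near (190,246) haven't moved, and the arm is clear.

```bash
python3 -c "
from h import *
print(bot.finish_job())"
```

```text
the job is handed in; nothing more can be done
None
```

All four dice were swept over the open edge into the box in two pushes (about 10.5 s on the clock). The last wrist view shows the checker and punch where they were; the lid was not touched and I did not look at it again, and the job is handed in.

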